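# Fit the shielding sleeve on the sensor test box

## Task

Get the sensor test box ready for a measurement: pick up the wider of the two aluminium shielding sleeves and push it down over the thick spigot on its test box until it is fully home, standing on the box's lid around the spigot. Keep hold of it all the way down instead of dropping it, then let go, and leave the narrow sleeve standing where it is.

Things in the scene. Friction and masses are not known exactly. Their poses are not given: they have to be found in the camera images.
- shield: The wide shielding sleeve: a plain rigid aluminium tube open at both ends, outer diameter 50 mm, bore 42 mm (wall 4 mm), 70 mm long, about 0.12 kg, both ends alike. It starts standing upright and loose on the bench. Origin at the middle of the tube (35 mm above its lower end, on the axis); z along the axis.
- narrow: The narrow sleeve, a bystander: the same plain aluminium tube with outer diameter 30 mm, bore 22 mm, 70 mm long, standing upright and loose on the bench. Origin at the middle of the tube; z along the axis. Too small for the thick spigot; it stays where it is.
- thick_port (a point): Foot of the thick spigot (the target), on its axis at the level of the box's lid; z up. Fixed grey box 100 x 100 x 40 mm high with one upright brass spigot mid-lid: 30 mm diameter, 40 mm tall, straight for 22 mm, then a cone to 13.5 mm at the tip. The wide sleeve fits over it with 6 mm of play all round and is home when its lower end rests on the lid.
- thin_port (a point): Foot of the thin spigot, a bystander: the same point on the other test box, which is alike (100 x 100 x 40 mm, grey, fixed) but whose brass spigot is only 14 mm in diameter, also 40 mm high with a conical tip. Nothing goes on it.

How it is judged:
By the outcome, as a careful person would: the job done as asked, in the order asked, and still so for the second after the job is handed in, with the robot touching nothing.
It also fails if it takes over 35 s, if anything falls off the work surface, if the arm or the gripper's body presses on something with over 40 N, if the wrist force passes 120 N, or if a joint passes its speed limit or range.

## Robot

A 6-joint arm with a two-finger parallel gripper is mounted at the origin on the work surface. World frame = base frame: x ahead of the robot, y to its left, z up, the work surface at z = 0. Lengths are in m, angles in rad, forces in N, time in s.
With the tool pointing down it reaches from about 0.35 to 0.925 m from the base axis. Payload 6.4 kg.
Tool frame: the origin (TCP) lies at the centre of the arm's flange, where the gripper is bolted on; the fingertips stand 173 mm ahead of it and the grasp point (between the pads) lies 155 mm ahead of it; x points along the fingers, y is the direction in which the jaws open and shut, and the axes are right-handed (so a half turn about x gives the same grasp; the last joint's range is limited). The gripper opens to 85 mm and grips with 20 to 120 N. Pads are 22 mm wide; open, the fingers measure 114 mm over their backs; the gripper's body (76 mm by 85 mm) begins 54 mm behind the grasp point. The pads swing forward as they close: fully open they stand 13 mm farther back than shut.
Start: joints at [1.065, 0.245, 1.558, -0, 1.339, -0.174], TCP at [0.212, 0.615, 0.405] pointing down, gripper open.
Joint ranges: [-3.13, 3.13], [-1.02, 2.26], [0.13, 2.54], [-0.95, 4.09], [0.21, 2.88], [-2.74, 2.74]. Speed limits (rad/s): [2.57, 2.57, 3.14, 3.14, 3.14, 3.14].

## Interface

Orientations are given as a unit quaternion [x, y, z, w].
In Python, from cell import r gives the robot as it stands.
- The arm moves only by the tool jog_arm, never from a script. Its arguments are lists of equal length, an entry for each row: "angular": the turn, a rotation vector about the tool's x, y, z in degrees, a list of three; "xyz": the shift along the tool's x, y, z in mm, a list of three; "gripper": the opening, from 0 (shut) to 1 (fully open). A call has exactly 8 rows; each row is the pose to reach, as a shift and turn from the pose measured when the call began, along the tool's axes at that moment; what a row does not reach only later rows make up. A row lasts 1/10 s, in which the tool goes at most 50 mm and 8.59 degrees, less where a joint would pass 70% of its speed; a pose out of reach is approached as far as the arm can. A call with a gripper value outside its range is refused whole. The fingers move at their own pace and stop on an object; "grip_force" is the grip in N (left out, the last holds). Time passes only in rows, so rows that repeat a pose let the fingers close, or fill a call up. It gives the time, the measured TCP pose, the force and the opening at its end, in the units of the state.
- r.sense(): the state, without advancing time (a new reading comes with each control period).
- r.get_image(name): name is "scene" or "top"; returns a dict with "image" (420x560x3 uint8, red, green, blue), "mtx" (3x3 intrinsics, pixels), "view" (4x4, takes a point from world to camera coordinates). Camera axes: x right, y down, z forward; pixel columns grow to the right and rows downward; lengths in m; the calibration is good to about 2 mm. A picture is of the moment at which its call begins. There is no depth.
- r.finish_job(): hands the job in, once; it reports no verdict.
The state is a dict: "t": time; "joint_pos": joint angles; "qd": joint speeds; "effort": joint torques, N m; "position": TCP position; "orientation": TCP orientation; "force": force on the tool from outside, world axes, zero at the start; "ft_torque": the same for the moment, N m; "finger_gap": opening from 0.0 (shut) to 1.0 (fully open).
Only numpy, scipy, OpenCV 4.12 (cv2) and the standard library are available. Lean on these libraries where they do the work, as an engineer would, in place of code of your own. Each camera call takes 0.05 s, during which the arm holds its last target.

## Working session

There is one attempt and no reset: what is moved stays moved. The work goes in short steps, Python scripts to look and compute and a tool call to move; the robot and the scene stay as the last step left them, time stands still between calls to the robot, and variables do not carry over. Pictures are saved under pics/ and viewed, and the job is handed in when it is done.

Besides the shell and the picture viewer there is one more tool, called after "Emit:" as name(argument=value, ...) on one line, values as JSON. jog_arm: Moves the arm, as the interface text tells. Its arguments: {"type":"object","properties":{"angular":{"type":"array"},"xyz":{"type":"array"},"gripper":{"type":"array"},"grip_force":{"type":"number"}},"required":["angular","xyz","gripper"]}

```bash
mkdir -p pics; ls; python3 - <<'E'
from cell import r
import cv2,numpy as np
s=r.sense();print({k:np.round(v,3) for k,v in s.items()})
for n in("scene","top"):
    d=r.get_image(n);cv2.imwrite(f"pics/{n}0.png",d["image"][:,:,::-1]);print(n,np.round(d["mtx"],1).tolist(),np.round(d["view"],3).tolist())
E
```

```text
pics
{'t': np.float64(0.0), 'joint_pos': array([ 1.065,  0.246,  1.559,  0.   ,  1.339, -0.174]), 'qd': array([-0.001, -0.001,  0.002, -0.001,  0.003,  0.   ]), 'effort': array([ 2.0000e-03, -4.2951e+01, -3.2613e+01,  0.0000e+00,  5.0000e-03,
        0.0000e+00]), 'position': array([0.212, 0.614, 0.404]), 'orientation': array([ 0.116,  0.698, -0.117,  0.697]), 'force': array([ 0.055,  0.515, -0.603]), 'ft_torque': array([-0.021,  0.041, -0.031]), 'finger_gap': np.float64(0.997)}
scene [[492.0, 0.0, 278.6], [0.0, 492.0, 205.7], [0.0, 0.0, 1.0]] [[0.782, 0.623, -0.004, -0.418], [0.471, -0.594, -0.653, -0.204], [-0.409, 0.509, -0.758, 1.172], [0.0, 0.0, 0.0, 1.0]]
top [[407.9, 0.0, 290.0], [0.0, 407.9, 213.9], [0.0, 0.0, 1.0]] [[0.025, -0.999, -0.04, 0.005], [-0.99, -0.019, -0.141, 0.548], [0.14, 0.043, -0.989, 0.683], [0.0, 0.0, 0.0, 1.0]]
```

View pics/scene0.png

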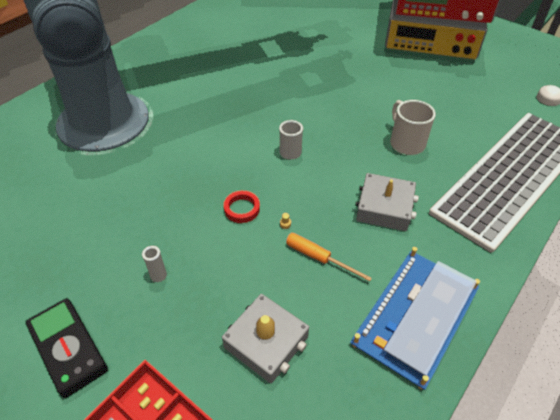

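View pics/top0.png

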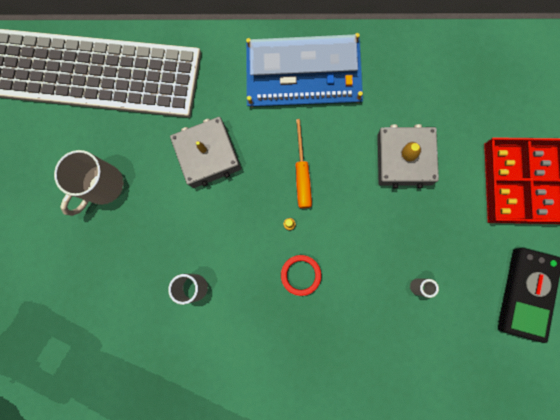

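The pictures show the wide sleeve at scene (291,140) / top (183,289) and the thick-spigot box at scene (265,335) / top (408,157). The narrow sleeve is at top (429,288). Next I'll look at crops so I can segment them.

```bash
python3 - <<'E'
import cv2,numpy as np
a=cv2.imread("pics/top0.png");b=cv2.imread("pics/scene0.png")
def c(im,x,y,h):return cv2.resize(im[y-h:y+h,x-h:x+h],(380,290) if 0 else (290,290),interpolation=cv2.INTER_NEAREST)
h=36
o=np.vstack([np.hstack([c(a,188,289,h),c(a,408,155,h)]),np.hstack([c(b,291,140,h),c(b,266,336,48)])])
cv2.imwrite("pics/crops.png",o)
for im,p in((a,(188,289)),(b,(291,145))):
    hsv=cv2.cvtColor(im,cv2.COLOR_BGR2HSV)
    m=((hsv[...,1]<90)).astype(np.uint8)
    n,l,st,ce=cv2.connectedComponentsWithStats(m)
    for i in range(1,n):
        if st[i,4]>150: print(st[i],ce[i].round(1))
    print()
E
```

```text
[    0     0   560    21 11048] [276.    9.4]
[    0    28   201    90 13905] [98.2 72.3]
[ 248   34  110   41 3938] [303.1  54.4]
[ 170  116   71   72 3244] [204.8 152.2]
[ 377  124   62   64 3302] [407.1 156.3]
[  54  150   70   66 3120] [ 86.2 180.1]
[ 499  248   61   95 3011] [530.2 287.5]
[168 273  40  32 876] [186.7 288.3]
[410 278  29  20 486] [424.4 287.2]

[    0     0   198   156 16910] [82.8 66.8]
[ 384    0  151   61 1497] [466.1  17.4]
[530   0  30  39 705] [546.7  19.7]
[398  27  37  13 217] [415.9  32.4]
[534  84  26  23 467] [548.5  95. ]
[ 389   97   48   60 2194] [411.2 125.5]
[ 428  111  132  143 9848] [502.5 183.4]
[276 119  29  42 957] [290.4 138.8]
[ 353  171   68   61 2836] [386.7 201.9]
[  449   218   111   202 11372] [522.3 351.6]
[284 231  89  51 262] [332.8 259. ]
[141 245  27  38 706] [154.2 263.2]
[362 245  57  92 536] [389.9 293.5]
[ 373  260  108  126 5374] [429.9 316.9]
[ 221  293   94   91 4512] [266.3 338.2]
[  25  298   83  101 3306] [ 69.2 353.2]
[ 83 359 132  61 212] [147.4 388.7]
```

View pics/crops.png

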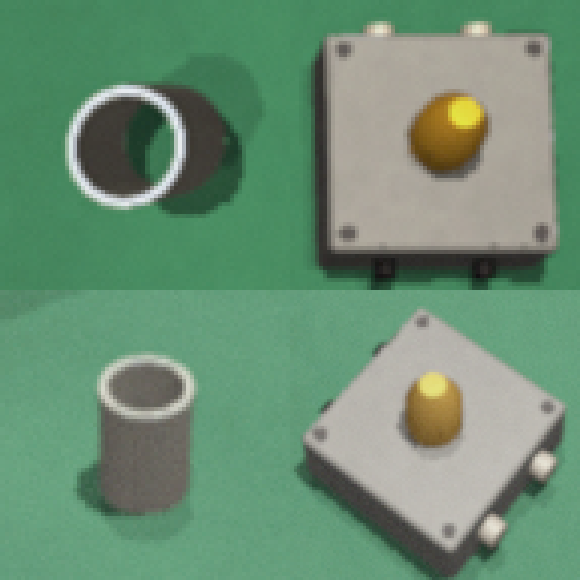

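```bash
cat > h.py <<'E'
import cv2,numpy as np
def ray(d,u,v,z):
    V=np.array(d["view"]);K=np.array(d["mtx"]);R=V[:3,:3];c=-R.T@V[:3,3]
    w=R.T@np.linalg.inv(K)@np.array([u,v,1.]);return c+w*(z-c[2])/w[2]
def rim(d,x0,y0,x1,y1,z,thr):
    g=cv2.cvtColor(d["image"],cv2.COLOR_RGB2GRAY)[y0:y1,x0:x1]
    G=cv2.resize(g,None,fx=4,fy=4,interpolation=cv2.INTER_CUBIC)
    cs,_=cv2.findContours((G>thr).astype(np.uint8),cv2.RETR_EXTERNAL,cv2.CHAIN_APPROX_NONE)
    k=max(cs,key=lambda q:cv2.boundingRect(q)[2])
    e=(k.reshape(-1,2)+.5)/4-.5+[x0,y0]
    p=np.array([ray(d,u,v,z)[:2] for u,v in e],np.float32)
    (x,y),rr=cv2.minEnclosingCircle(p);f=cv2.fitEllipse(p);return np.round(f[0],4),np.round(f[1],4),np.round((x,y,rr),4)
def yellow(d,x0,y0,x1,y1,z,vt):
    h=cv2.cvtColor(d["image"],cv2.COLOR_RGB2HSV)[y0:y1,x0:x1]
    m=(h[...,1]>100)&(h[...,2]>vt)&(h[...,0]>15)&(h[...,0]<35)
    v,u=np.nonzero(m);return m.sum(),np.round((u.mean()+x0,v.mean()+y0),1),np.round(ray(d,u.mean()+x0,v.mean()+y0,z),4)
E
python3 - <<'E'
from h import *
from cell import r
t=r.get_image("top");s=r.get_image("scene")
for th in(130,150,170):
  try: print(th,rim(t,160,265,215,315,.07,th),rim(s,270,115,312,166,.07,th))
  except Exception as e: print(th,e)
for th in(195,210,225): 
  print(yellow(t,390,135,430,175,.08,th),yellow(s,245,305,290,355,.08,th))
for n,d,b in(("t",t,(370,115,445,200)),("s",s,(215,285,325,390))):
  # lid by gray mask
  x0,y0,x1,y1=b;h=cv2.cvtColor(d["image"],cv2.COLOR_RGB2HSV)[y0:y1,x0:x1]
  m=((h[...,1]<60)&(h[...,2]>115)).astype(np.uint8)
  m=cv2.morphologyEx(cv2.copyMakeBorder(m,20,20,20,20,0),cv2.MORPH_CLOSE,np.ones((15,15)))
  m=cv2.morphologyEx(m,cv2.MORPH_OPEN,np.ones((15,15)))
  cs,_=cv2.findContours(m,0,1);k=max(cs,key=cv2.contourArea).reshape(-1,2)-20+[x0,y0]
  p=np.array([ray(d,u,v,.04)[:2] for u,v in k],np.float32);print(n,cv2.minAreaRect(p))
# narrow
print(rim(t,405,270,445,305,.07,150))
E
```

```text
130 (array([0.4141, 0.1914]), array([0.0505, 0.0511]), array([0.4141, 0.1909, 0.0261])) (array([0.4368, 0.162 ]), array([0.0928, 0.1929]), array([0.4386, 0.1616, 0.0903]))
150 (array([0.4142, 0.1912]), array([0.0496, 0.0501]), array([0.4141, 0.1915, 0.0256])) (array([0.4162, 0.1901]), array([0.0524, 0.0534]), array([0.4161, 0.1901, 0.0274]))
170 (array([0.4142, 0.1912]), array([0.0488, 0.0493]), array([0.4141, 0.1914, 0.0252])) (array([0.4164, 0.1898]), array([0.0502, 0.0505]), array([0.4163, 0.1898, 0.0261]))
(np.int64(50), array([414.5, 146.4]), array([ 0.6609, -0.1925,  0.08  ])) (np.int64(58), array([264.9, 319.3]), array([ 0.6633, -0.1943,  0.08  ]))
(np.int64(40), array([414.8, 146.5]), array([ 0.6606, -0.1931,  0.08  ])) (np.int64(48), array([264.8, 319. ]), array([ 0.6628, -0.1941,  0.08  ]))
(np.int64(34), array([414.7, 146.5]), array([ 0.6606, -0.1929,  0.08  ])) (np.int64(31), array([264.8, 318.8]), array([ 0.6626, -0.1939,  0.08  ]))
t ((0.6606517434120178, -0.1930345594882965), (0.09770914912223816, 0.09897153079509735), 0.5623801946640015)
s ((0.6701874136924744, -0.19382870197296143), (0.11500080674886703, 0.09987714141607285), 0.6809291243553162)
(array([ 0.4263, -0.2145]), array([0.0296, 0.0299]), array([ 0.4262, -0.2144,  0.0153]))
```

```bash
cat >> h.py <<'E'
from scipy.spatial.transform import Rotation as Ro
def off(s,target,yaw=None):
    """tool-frame shift in mm and rotvec deg to bring TCP to target, x straight down, y horizontal (same yaw or given)"""
    R=Ro.from_quat(s["orientation"]);M=R.as_matrix()
    y=M[:,1].copy();y[2]=0;y/=np.linalg.norm(y)
    if yaw is not None:y=np.array([np.cos(yaw),np.sin(yaw),0])
    x=np.array([0,0,-1.]);G=np.column_stack([x,y,np.cross(x,y)])
    return np.round(M.T@(np.array(target)-s["position"])*1e3,1),np.round((R.inv()*Ro.from_matrix(G)).as_rotvec(degrees=True),2),np.round(M,3).tolist()
E
python3 - <<'E'
from h import *
from cell import r
s=r.sense()
for z in(.30,.20):print(off(s,(.4152,.1907,z)))
E
```

```text
(array([ 104.3, -334.2,  330.5]), array([-0.  , -0.01,  0.07]), [[-0.001, 0.326, 0.945], [-0.001, 0.945, -0.326], [-1.0, -0.001, -0.0]])
(array([ 204.3, -334.1,  330.5]), array([-0.  , -0.01,  0.07]), [[-0.001, 0.326, 0.945], [-0.001, 0.945, -0.326], [-1.0, -0.001, -0.0]])
```

Emit:
jog_arm(angular=[[0,0,0],[0,0,0],[0,0,0],[0,0,0],[0,0,0],[0,0,0],[0,0,0],[0,0,0]], xyz=[[0,-30,30],[10,-65,65],[25,-100,100],[40,-135,134],[55,-170,168],[70,-205,202],[85,-240,237],[95,-270,268]], gripper=[1,1,1,1,1,1,1,1])

```text
t: 1.0
position: [0.3765, 0.2711, 0.3088]
orientation: [0.116, 0.698, -0.117, 0.697]
force: [1.3, -0.0, 0.4]
finger_gap: 1.002
```

```bash
python3 - <<'E'
from h import *
from cell import r
s=r.sense()
for z in(.30,.20):print(off(s,(.4152,.1907,z))[:2])
E
```

```text
(array([  8.9, -63.4,  62.7]), array([-0.  , -0.02,  0.08]))
(array([108.9, -63.3,  62.8]), array([-0.  , -0.02,  0.08]))
```

Emit:
jog_arm(angular=[[0,0,0],[0,0,0],[0,0,0],[0,0,0],[0,0,0],[0,0,0],[0,0,0],[0,0,0]], xyz=[[5,-30,30],[9,-50,50],[9,-63,63],[9,-63,63],[15,-63,63],[25,-63,63],[35,-63,63],[35,-63,63]], gripper=[1,1,1,1,1,1,1,1])

```text
t: 1.8
position: [0.4144, 0.1915, 0.2717]
orientation: [0.115, 0.699, -0.117, 0.696]
force: [-0.6, -0.3, 0.1]
finger_gap: 1.001
```

```bash
python3 - <<'E'
from h import *
from cell import r
s=r.sense()
for z in(.30,.20):print(off(s,(.4152,.1907,z))[:2])
for n in("scene","top"):
    d=r.get_image(n);cv2.imwrite(f"pics/{n}1.png",d["image"][:,:,::-1])
a=cv2.imread("pics/scene1.png")[40:240,190:390];b=cv2.imread("pics/top1.png")[190:390,80:280]
cv2.imwrite("pics/m1.png",cv2.resize(np.hstack([a,b]),(800,400)))
E
```

```text
(array([-28.3,  -0.5,   0.9]), array([-0.  , -0.24,  0.2 ]))
(array([71.7, -0.2,  1.3]), array([-0.  , -0.24,  0.2 ]))
```

View pics/m1.png

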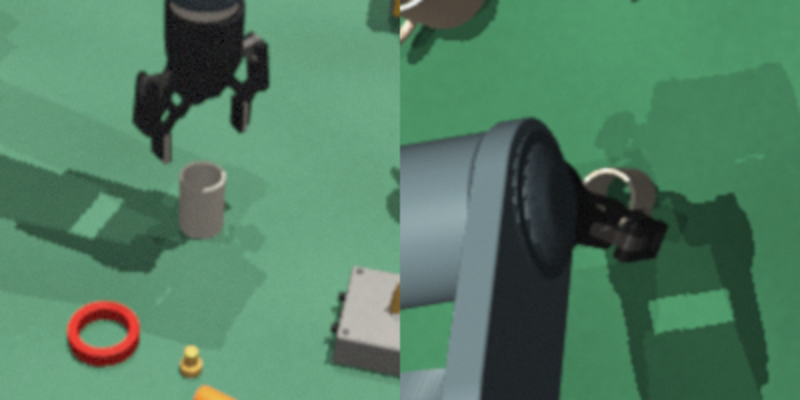

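The gripper is above the sleeve with a jaw on either side of it (sleeve at about (203,200) in the left half of the picture). I'll go down and close.

Emit:
jog_arm(angular=[[0,0,0],[0,0,0],[0,0,0],[0,0,0],[0,0,0],[0,0,0],[0,0,0],[0,0,0]], xyz=[[15,0,1],[30,0,1],[45,0,1],[58,0,1],[68,0,1],[74,0,1],[74,0,1],[74,0,1]], gripper=[1,1,1,1,1,1,1,1])

```text
t: 2.7
position: [0.4162, 0.1911, 0.1996]
orientation: [0.116, 0.698, -0.117, 0.697]
force: [1.1, -0.1, 0.1]
finger_gap: 0.998
```

Emit:
jog_arm(angular=[[0,0,0],[0,0,0],[0,0,0],[0,0,0],[0,0,0],[0,0,0],[0,0,0],[0,0,0]], xyz=[[0,0,0],[0,0,0],[0,0,0],[0,0,0],[0,0,0],[0,0,0],[0,0,0],[0,0,0]], gripper=[0.9,0.8,0.7,0.6,0.55,0.5,0.45,0.45], grip_force=40)

```text
t: 3.5
position: [0.4165, 0.1911, 0.2]
orientation: [0.116, 0.698, -0.117, 0.697]
force: [-0.8, -1.2, 5.8]
finger_gap: 0.575
```

```bash
python3 - <<'E'
from h import *
from cell import r
s=r.sense();print(s["force"],s["finger_gap"],off(s,(.4152,.1907,.2)))
for n in("scene",):
    d=r.get_image(n);cv2.imwrite(f"pics/{n}2.png",d["image"][:,:,::-1])
a=cv2.imread("pics/scene2.png")[60:220,200:400]
cv2.imwrite("pics/m2.png",cv2.resize(a,(600,480)))
E
```

```text
[-0.84996637 -1.18162681  5.76746132] 0.5747936103302707 (array([ 0. , -0.8, -1.1]), array([-0.  , -0.03,  0.08]), [[-0.001, 0.324, 0.946], [-0.001, 0.946, -0.324], [-1.0, -0.001, -0.001]])
```

View pics/m2.png

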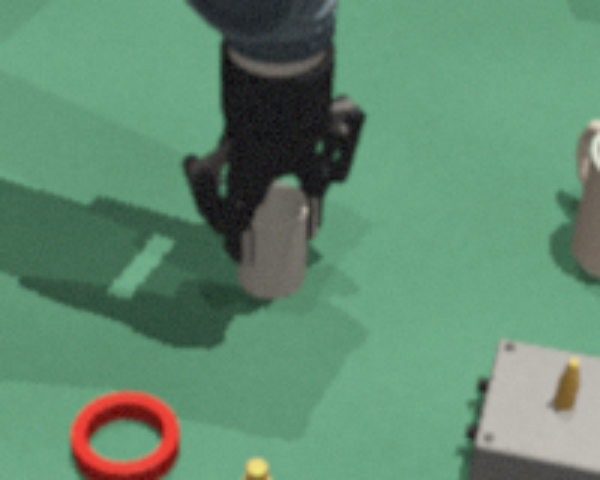

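Gripped: 0.575 of 85 mm is 49 mm, and the picture shows the sleeve between the pads at (272,245). I'll lift it.

Emit:
jog_arm(angular=[[0,0,0],[0,0,0],[0,0,0],[0,0,0],[0,0,0],[0,0,0],[0,0,0],[0,0,0]], xyz=[[-5,0,0],[-15,0,0],[-30,0,0],[-50,0,0],[-70,0,0],[-90,0,0],[-105,0,0],[-110,0,0]], gripper=[0.45,0.45,0.45,0.45,0.45,0.45,0.45,0.45], grip_force=50)

```text
t: 4.35
position: [0.417, 0.1913, 0.3122]
orientation: [0.116, 0.697, -0.116, 0.698]
force: [0.3, 1.0, -1.6]
finger_gap: 0.569
```

```bash
python3 - <<'E'
from h import *
from cell import r
s=r.sense();print(s["force"],s["finger_gap"],off(s,(.6625,-.1937,.31))[:2])
d=r.get_image("scene");cv2.imwrite("pics/scene3.png",d["image"][:,:,::-1])
a=cv2.imread("pics/scene3.png")[40:200,200:400]
cv2.imwrite("pics/m3.png",cv2.resize(a,(600,480)))
E
```

```text
[ 0.32063893  1.00608388 -1.56527898] 0.5686603025592624 (array([   3. , -284.6,  357.1]), array([-0.  ,  0.16, -0.02]))
```

View pics/m3.png

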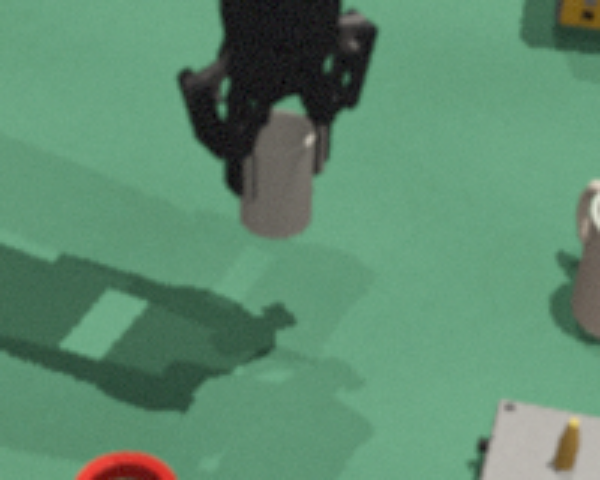

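The sleeve is held upright and clear of the bench. I'll carry it across to the thick spigot.

Emit:
jog_arm(angular=[[0,0,0],[0,0,0],[0,0,0],[0,0,0],[0,0,0],[0,0,0],[0,0,0],[0,0,0]], xyz=[[0,-15,19],[0,-40,50],[0,-68,86],[0,-96,122],[0,-124,157],[0,-150,190],[0,-170,215],[0,-180,228]], gripper=[0.45,0.45,0.45,0.45,0.45,0.45,0.45,0.45])

```text
t: 5.2
position: [0.5749, -0.0551, 0.3114]
orientation: [0.117, 0.697, -0.117, 0.698]
force: [-0.5, 0.4, -1.5]
finger_gap: 0.567
```

```bash
python3 - <<'E'
from h import *
from cell import r
s=r.sense();print(s["force"],s["finger_gap"],off(s,(.6625,-.1937,.31))[:2])
E
```

```text
[-0.48400799  0.36270164 -1.46641839] 0.5672835281746577 (array([   1.5, -102.4,  128. ]), array([0.  , 0.06, 0.  ]))
```

Emit:
jog_arm(angular=[[0,0,0],[0,0,0],[0,0,0],[0,0,0],[0,0,0],[0,0,0],[0,0,0],[0,0,0]], xyz=[[0,-15,19],[0,-40,50],[0,-65,81],[0,-85,106],[0,-98,122],[0,-102,128],[1,-102,128],[1,-102,128]], gripper=[0.45,0.45,0.45,0.45,0.45,0.45,0.45,0.45])

```text
t: 6.0
position: [0.6621, -0.192, 0.3097]
orientation: [0.117, 0.698, -0.116, 0.697]
force: [-0.1, 0.7, -1.8]
finger_gap: 0.57
```

```bash
python3 - <<'E'
from h import *
from cell import r
s=r.sense();print(s["force"],s["finger_gap"],off(s,(.6625,-.1937,.31)))
for n in("scene","top"):
    d=r.get_image(n);cv2.imwrite(f"pics/{n}4.png",d["image"][:,:,::-1])
a=cv2.imread("pics/scene4.png")[200:400,170:370];b=cv2.imread("pics/top4.png")[60:260,310:510]
cv2.imwrite("pics/m4.png",cv2.resize(np.hstack([a,b]),(800,400)))
E
```

```text
[-0.07371929  0.74557904 -1.83539888] 0.5702009053491827 (array([-0.3, -1.5,  0.9]), array([ 0.  , -0.06, -0.03]), [[-0.001, 0.326, 0.946], [0.001, 0.946, -0.326], [-1.0, 0.001, -0.001]])
```

View pics/m4.png

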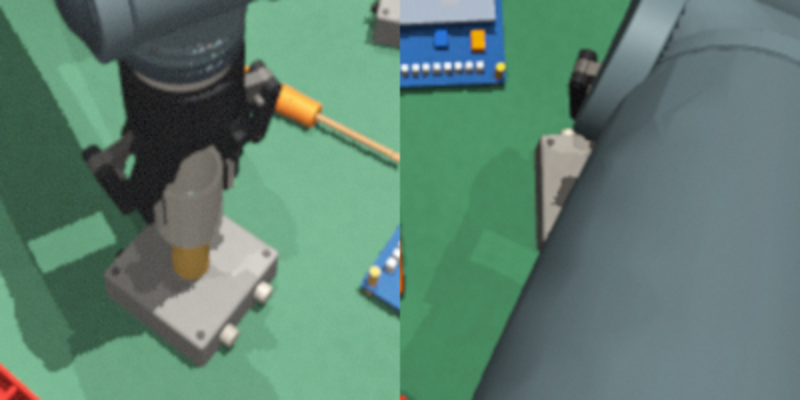

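```bash
python3 - <<'E'
from h import *
from cell import r
d=r.get_image("scene");V=d["view"];K=d["mtx"]
im=d["image"]
for z in(.11,.13,.15):
    out=[]
    for a in np.linspace(0,2*np.pi,60):
        p=K@(V@np.array([.6615+.025*np.cos(a),-.1933+.025*np.sin(a),z,1]))[:3];out.append(p[:2]/p[2])
    out=np.array(out);print(z,out.min(0).round(1),out.max(0).round(1),)
a=cv2.resize(im[270:345,225:305,::-1],(800,600)[:2],interpolation=cv2.INTER_CUBIC);cv2.imwrite("pics/m5.png",a[:, :])
E
```

```text
0.11 [246.8 293.4] [281.  323.9]
0.13 [246.1 286.3] [281.  317.2]
0.15 [245.3 278.9] [281.  310.1]
```

View pics/m5.png

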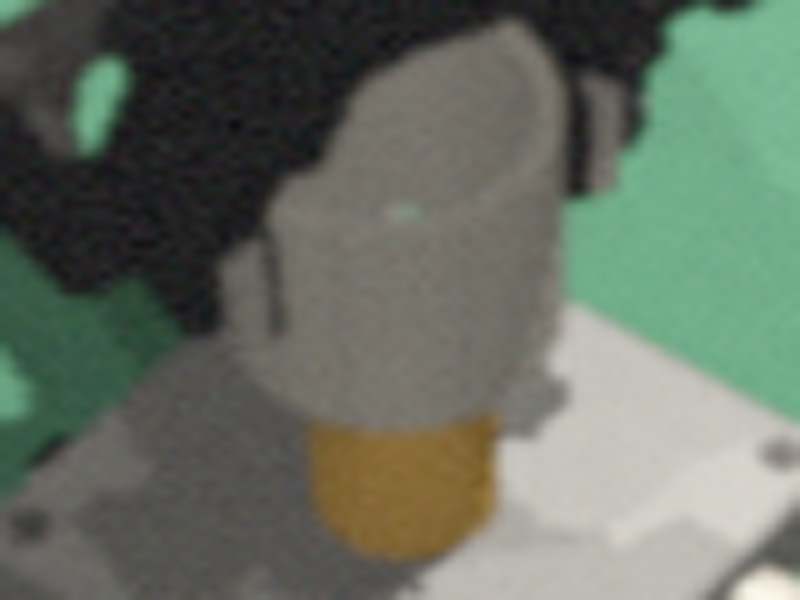

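The measured sleeve outline (columns 248.5–280.5, lowest row 323) matches the prediction for a sleeve on the spigot axis (246.8–281, row 324) to about 1 mm. I'll lower it while still holding it, slowing towards the end.

Emit:
jog_arm(angular=[[0,0,0],[0,0,0],[0,0,0],[0,0,0],[0,0,0],[0,0,0],[0,0,0],[0,0,0]], xyz=[[0,-1.5,1],[5,-1.5,1],[13,-1.5,1],[22,-1.5,1],[31,-1.5,1],[38,-1.5,1],[43,-1.5,1],[45,-1.5,1]], gripper=[0.45,0.45,0.45,0.45,0.45,0.45,0.45,0.45])

```text
t: 6.95
position: [0.6626, -0.1938, 0.2644]
orientation: [0.117, 0.698, -0.116, 0.697]
force: [-0.4, -0.4, -0.4]
finger_gap: 0.572
```

```bash
python3 - <<'E'
from h import *
from cell import r
s=r.sense();print(s["force"],s["ft_torque"],s["finger_gap"],off(s,(.6625,-.1937,.24))[:2])
d=r.get_image("scene")
a=cv2.resize(d["image"][270:360,215:315,::-1],(667,600),interpolation=cv2.INTER_CUBIC);cv2.imwrite("pics/m6.png",a)
E
```

```text
[-0.36266682 -0.37625066 -0.3664478 ] [-0.0131963  -0.02560828  0.01287002] 0.5722569539916025 (array([24.4,  0. , -0.1]), array([ 0.  , -0.05, -0.02]))
```

View pics/m6.png

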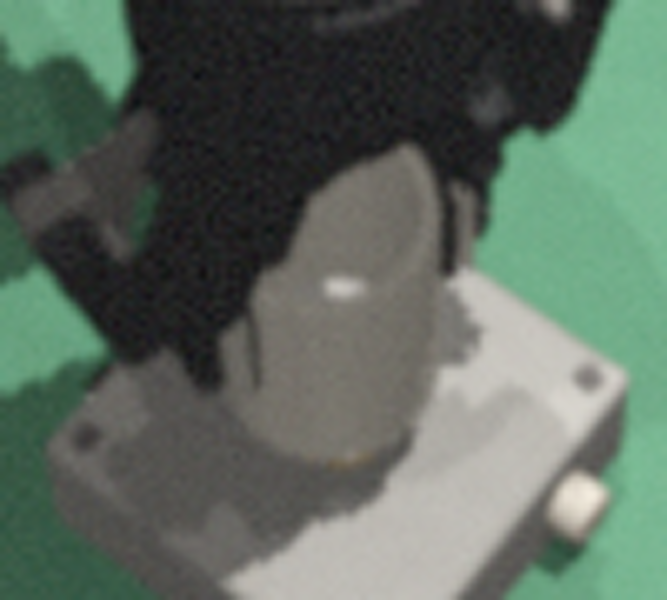

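The sleeve is around the spigot without contact: the force is near zero, and only a sliver of brass shows at (345,460). I'll keep going down.

Emit:
jog_arm(angular=[[0,0,0],[0,0,0],[0,0,0],[0,0,0],[0,0,0],[0,0,0],[0,0,0],[0,0,0]], xyz=[[4,0,0],[9,0,0],[14,0,0],[18,0,0],[20,0,0],[22,0,0],[23,0,0],[23,0,0]], gripper=[0.45,0.45,0.45,0.45,0.45,0.45,0.45,0.45])

```text
t: 7.8
position: [0.6626, -0.1938, 0.2415]
orientation: [0.117, 0.698, -0.116, 0.697]
force: [-0.4, -0.3, -1.0]
finger_gap: 0.572
```

Emit:
jog_arm(angular=[[0,0,0],[0,0,0],[0,0,0],[0,0,0],[0,0,0],[0,0,0],[0,0,0],[0,0,0]], xyz=[[0.3,0,0],[0.6,0,0],[0.9,0,0],[1.2,0,0],[1.5,0,0],[1.8,0,0],[1.8,0,0],[1.8,0,0]], gripper=[0.45,0.45,0.45,0.45,0.45,0.45,0.45,0.45])

```text
t: 8.6
position: [0.6627, -0.1938, 0.2402]
orientation: [0.117, 0.698, -0.117, 0.697]
force: [-0.7, 1.1, 2.3]
finger_gap: 0.568
```

Emit:
jog_arm(angular=[[0,0,0],[0,0,0],[0,0,0],[0,0,0],[0,0,0],[0,0,0],[0,0,0],[0,0,0]], xyz=[[0.3,0,0],[0.6,0,0],[0.9,0,0],[1.1,0,0],[1.2,0,0],[1.2,0,0],[1.2,0,0],[1.2,0,0]], gripper=[0.45,0.45,0.45,0.45,0.45,0.45,0.45,0.45])

```text
t: 9.4
position: [0.6628, -0.1938, 0.2401]
orientation: [0.117, 0.698, -0.116, 0.697]
force: [-4.6, 2.6, 7.8]
finger_gap: 0.57
```

```bash
python3 - <<'E'
from h import *
from cell import r
s=r.sense();print(s["force"],s["ft_torque"],s["finger_gap"],s["position"])
d=r.get_image("scene")
a=cv2.resize(d["image"][270:360,215:315,::-1],(667,600),interpolation=cv2.INTER_CUBIC);cv2.imwrite("pics/m7.png",a)
E
```

```text
[-4.61231722  2.56388382  7.78044518] [ 0.22028053  0.86607281 -0.04508353] 0.569881635529139 [ 0.66280413 -0.19380096  0.24012205]
```

View pics/m7.png

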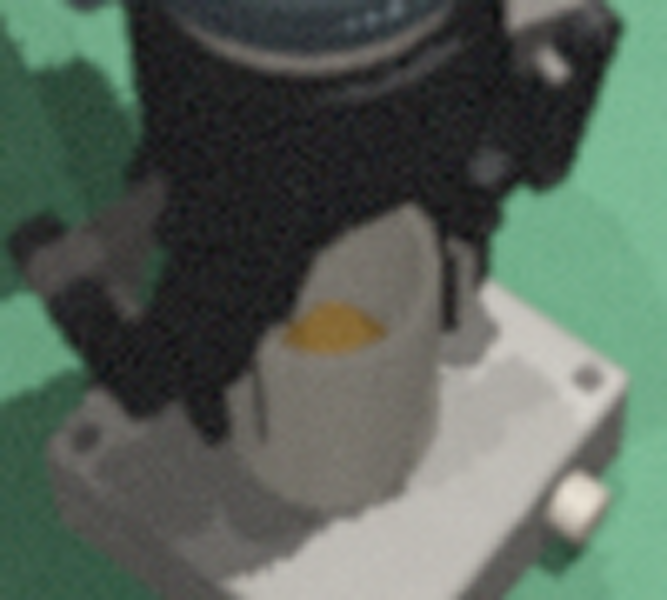

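The sleeve is on the lid: it stopped at the expected height with 8 N of contact, and the spigot tip shows inside the bore at (335,325). I'll release and check before lifting.

Emit:
jog_arm(angular=[[0,0,0],[0,0,0],[0,0,0],[0,0,0],[0,0,0],[0,0,0],[0,0,0],[0,0,0]], xyz=[[0,0,0],[0,0,0],[0,0,0],[0,0,0],[0,0,0],[0,0,0],[0,0,0],[0,0,0]], gripper=[0.65,0.75,0.85,0.95,1,1,1,1])

```text
t: 10.25
position: [0.6628, -0.1938, 0.2401]
orientation: [0.117, 0.698, -0.117, 0.697]
force: [-0.3, -0.3, 0.8]
finger_gap: 1.002
```

```bash
python3 - <<'E'
from h import *
from cell import r
s=r.sense();print(s["force"],s["ft_torque"],s["finger_gap"],s["position"])
d=r.get_image("scene")
a=cv2.resize(d["image"][270:360,215:315,::-1],(667,600),interpolation=cv2.INTER_CUBIC);cv2.imwrite("pics/m8.png",a)
E
```

```text
[-0.25504882 -0.30846391  0.82769426] [-0.03794266 -0.03523689  0.00976171] 1.001898697635475 [ 0.66281549 -0.19382471  0.24014825]
```

View pics/m8.png

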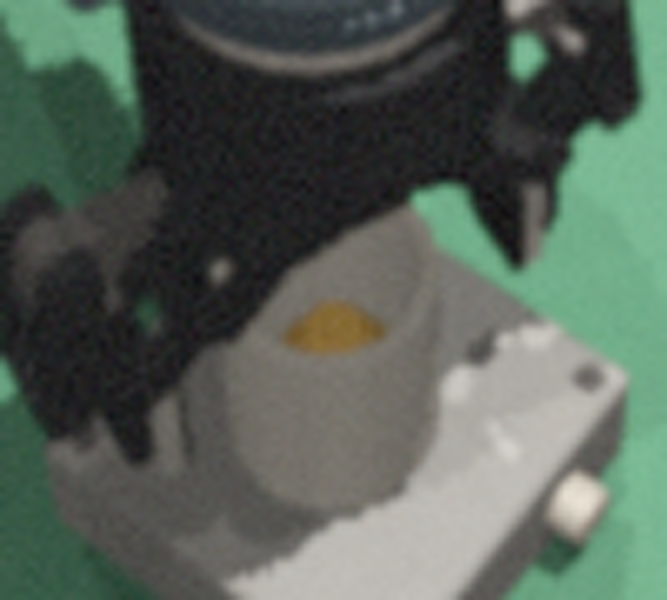

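The fingers are fully open on both sides and the sleeve stayed where it was. I'll back straight up.

Emit:
jog_arm(angular=[[0,0,0],[0,0,0],[0,0,0],[0,0,0],[0,0,0],[0,0,0],[0,0,0],[0,0,0]], xyz=[[-5,0,0],[-20,0,0],[-40,0,0],[-60,0,0],[-85,0,0],[-110,0,0],[-125,0,0],[-130,0,0]], gripper=[1,1,1,1,1,1,1,1])

```text
t: 11.1
position: [0.6633, -0.194, 0.3736]
orientation: [0.116, 0.696, -0.117, 0.699]
force: [0.1, -0.0, 0.4]
finger_gap: 0.999
```

Emit:
jog_arm(angular=[[0,0,0],[0,0,0],[0,0,0],[0,0,0],[0,0,0],[0,0,0],[0,0,0],[0,0,0]], xyz=[[0,20,-15],[0,50,-40],[0,80,-65],[0,115,-90],[0,145,-115],[0,170,-135],[0,180,-145],[0,180,-145]], gripper=[1,1,1,1,1,1,1,1])

```text
t: 11.9
position: [0.584, 0.0246, 0.3723]
orientation: [0.115, 0.697, -0.116, 0.698]
force: [-0.1, -0.8, -0.0]
finger_gap: 1.0
```

```bash
python3 - <<'E'
from h import *
from cell import r
s=r.sense();print(s["t"],s["force"],s["finger_gap"],s["position"])
o=[]
D={n:r.get_image(n) for n in("scene","top")}
cv2.imwrite("pics/scene9.png",D["scene"]["image"][:,:,::-1]);cv2.imwrite("pics/top9.png",D["top"]["image"][:,:,::-1])
for th in(150,170,190,205):
  print(th,rim(D["top"],390,120,440,175,.11,th),rim(D["scene"],240,280,290,330,.11,th))
print(rim(D["top"],405,270,445,305,.07,150))
a=D["scene"]["image"][:,:,::-1][200:400,100:400];b=D["top"]["image"][:,:,::-1][100:300,260:560]
cv2.imwrite("pics/m9.png",cv2.resize(np.vstack([a,b]),(450,600)))
E
```

```text
11.9 [-0.11693652 -0.76359304 -0.00921517] 0.9996245469590858 [0.5840251  0.02460365 0.37225808]
150 (array([ 0.645 , -0.1818]), array([0.0879, 0.0957]), array([ 0.6451, -0.1819,  0.0552])) (array([ 0.6564, -0.198 ]), array([0.0636, 0.0941]), array([ 0.6561, -0.1876,  0.0558]))
170 (array([ 0.6449, -0.1816]), array([0.0871, 0.095 ]), array([ 0.6447, -0.1815,  0.0547])) (array([ 0.6674, -0.1995]), array([0.0613, 0.0712]), array([ 0.6719, -0.2039,  0.04  ]))
190 (array([ 0.647 , -0.1781]), array([0.0738, 0.0902]), array([ 0.6446, -0.1756,  0.0508])) (array([ 0.6682, -0.2001]), array([0.0624, 0.0689]), array([ 0.6722, -0.2043,  0.0398]))
205 (array([ 0.6614, -0.1942]), array([0.0487, 0.0505]), array([ 0.6627, -0.1945,  0.0266])) (array([ 0.6624, -0.1949]), array([0.0491, 0.0494]), array([ 0.6627, -0.1951,  0.0258]))
(array([ 0.4262, -0.2146]), array([0.0305, 0.031 ]), array([ 0.4261, -0.2145,  0.0158]))
```

View pics/m9.png

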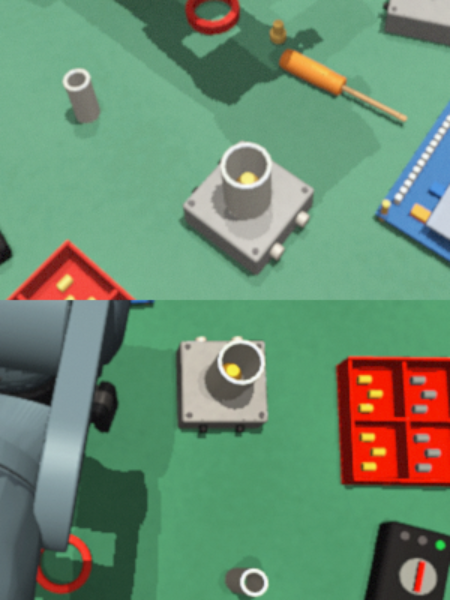

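The sleeve stands upright on the thick spigot, with the spigot tip inside the bore. At the home height of z = 0.11 m, the two views put the rim centre at (0.661, -0.194) and (0.662, -0.195), with a diameter of about 50 mm. The narrow sleeve hasn't moved.

```bash
python3 -c "
from cell import r
print(r.finish_job())"
```

```text
the job is handed in; nothing more can be done
None
```

The wide sleeve is fully home on the thick spigot, standing on the box's lid, and the job is handed in at about 12 s of the 35 s allowed. I held it all the way down until it touched the lid, at the expected height with about 8 N of force. Then I opened the fingers fully, backed straight up and moved the arm away.

- **Wide sleeve:** both cameras put the rim centre within about 2 mm of the spigot axis. The fit gives a rim diameter of 49–50 mm at the home height of z = 0.11 m. The spigot tip shows inside the bore.
- **Rim fits that failed:** the rim fit only worked at the brightest threshold (205). The three lower ones also picked up the lid and gave unusable fits, so I ignored them.
- **Narrow sleeve:** it was at (0.4263, -0.2145) before and (0.4262, -0.2146) after, so it did not move.
- **Arm:** the gripper was clear of everything, with the wrist force near zero at the end.

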